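# Set the lens-change reminder

## Robot

A 6-joint arm with a two-finger parallel gripper is mounted at the origin on the work surface. World frame = base frame: x ahead of the robot, y to its left, z up, the work surface at z = 0. Lengths are in m, angles in rad, forces in N, time in s.
With the tool pointing down it reaches from about 0.35 to 0.975 m from the base axis. Payload 4.9 kg.
Tool frame: the origin (TCP) lies at the very end of the fingers, on their centre line; the grasp point (between the pads) lies 19 mm behind it; z points along the fingers, y is the line along which they close (so a half turn about z gives the same grasp; the last joint's range is limited). The gripper opens to 85 mm and grips with 20 to 120 N. Pads are 22 mm wide; open, the fingers measure 114 mm over their backs; the gripper's body (76 mm by 85 mm) begins 54 mm behind the grasp point. The pads swing forward as they close: fully open they stand 13 mm farther back than shut.
Start: joints at [-1.409, 0.053, 1.613, -0, 1.476, -0.119], TCP at [0.173, -0.601, 0.231] pointing down, gripper open.
Joint ranges: [-3.01, 3.01], [-1.01, 2.22], [0.06, 2.58], [-1.02, 4.17], [0.09, 2.62], [-3.14, 3.14]. Speed limits (rad/s): [2.57, 2.57, 3.14, 3.14, 3.14, 3.14].

## Interface

Orientations are given as a unit quaternion [x, y, z, w].
In Python, from bench import * gives the robot as it stands. The module is installed in compiled form; this text tells all that it offers.
- The arm moves only by the tool move_arm, never from a script. Its argument "rows" is a list of rows, each a list of 3 entries, a list of its own where there are three numbers: the shift along the tool's x, y, z in units of 50 mm (1.0 is 50 mm), then the turn about the tool's z in units of 0.15 rad (1.0 is 0.15 rad), then the finger opening in mm, from 0 to 85.4. A call has 1 to 8 rows; each row shifts and turns the commanded pose from where the row before left it, along the tool's axes as they then stand; what a row does not reach is not made up. A row lasts 1/10 s, in which the tool goes at most 50 mm and 8.59 degrees, less where a joint would pass 70% of its speed; a pose out of reach is approached as far as the arm can. A call with a number of a shift or a turn outside -1 to 1 is refused whole. A call with a gripper value outside its range is refused whole. The fingers move at their own pace and stop on an object; the grip force is fixed at half the most. Time passes only in rows, so rows that do not move let the fingers close. It gives the time, the measured TCP pose, the force, the opening and the grip force at its end, in the units of the state.
- sense(): the state, without advancing time (a new reading comes with each control period).
- read_camera(name): name is "scene" or "top" or "wrist"; returns (picture, depth): 480x640x3 uint8, red, green, blue; 480x640 float32, m along the optical axis (not along the pixel's ray), 0 where there is no reading.
- get_calibration(name): a dict with "mtx" (3x3 intrinsics, pixels), "dist_coeffs" ([k1, k2, p1, p2, k3] as OpenCV has them; the pictures are not rectified), "R" (3x3) and "t" (3): a world point X has camera coordinates R X + t. Camera axes: x right, y down, z forward; pixel columns grow to the right and rows downward; lengths in m; the calibration is good to about 2 mm. A picture is of the moment at which its call begins: read the wrist's pose just before it. get_calibration takes no time and is no camera call; for the wrist camera it gives the pose at the moment of the call.
- job_done(): hands the job in; it is judged then, once.
Trained networks look in the newest picture that a camera, given by its name, has taken for a name from the list of things; names that differ only in an ending like _2 or _b are one class to them, and where a whole thing is asked for, a point or a joint stands for the part that bears it (a point fixed in the world has none). Each returns a list of dicts, best first, with "score" (0 to 1); they miss things now and then, are a little off and sometimes report something else, mostly with a low value. They report only what shows in the picture. A call takes as long as a camera call.
- masks_of(camera, label): "pixels" (480x640 bool, what is visible of it) and "centre" ([column, row] in pixels, amid what is visible of it).
- pinpoint(camera, label): "centre" ([column, row] in pixels: a listed point, or the origin of a listed thing).
The state is a dict: "time": time; "joint_positions": joint angles; "joint_velocities": joint speeds; "joint_torque": joint torques, N m; "tcp_pos": TCP position; "tcp_rot": TCP orientation; "wrist_force": force on the tool from outside, world axes, zero at the start; "wrist_torque": the same for the moment, N m; "finger_gap": finger opening in m; "gripper_force": force on a finger pad.
Only numpy, scipy, OpenCV 4.12 (cv2) and the standard library are available. Lean on these libraries where they do the work, as an engineer would, in place of code of your own. Each camera call takes 0.05 s, during which the arm holds its last target. There are 200 camera calls.

## Task

A fresh pair of lenses is in the lavender case, so set the reminder dial: with a closed fingertip, gently push the black pointer round by its arm until it points at the lavender dot, and only then press the green start button on the dial's front all the way down and let it spring back. Nothing is to be pinched or picked up, and everything else on the shelf stays where it is.

Things in the scene. Friction and masses are not known exactly. Their poses are not given: they have to be found in the camera images.
- dial: White disc, 184 mm across, 16 mm thick, fixed to the shelf; a 50 mm wide, 12 mm thick tongue at its front carries the button and ends 145 mm from the centre. Origin: centre of the underside; x axis away from the tongue, z up. Six flat coloured dots (shuffled), 75 mm from the centre, at 0.75, 1.40 and 2.05 rad either side of the x axis.
- pointer: Black pointer: hub 28 mm across at the dial's centre, one arm 12 mm wide, 19 to 35 mm above the shelf, arrowhead 21 mm wide ending 63 mm out. Origin on the pivot, 18 mm above the shelf; x along the arm, z up. Turns about z to stops 2.6 rad either side of the dial's x axis, starts within 0.4 rad of it. Friction holds it where left (0.06 N m, 1.3 N at 45 mm out).
- pointer_aim (a point): Point on the pointer's centre line, 75 mm from the pivot, just beyond the tip: where the pointer points on the circle of dots.
- dot_lavender: The lavender dot, 20 mm across, 1.5 mm thick, flat on top of the dial, 75 mm from its centre. Origin: centre of its underside, 16 mm above the shelf.
- start_top (a point): Centre of the top of the round green start button, 28 mm across, on the dial's tongue 120 mm in front of the dial's centre, in a grey housing; 34 mm above the shelf when released.
- start (a joint): Start button travel in m: 0 released, 0.006 fully down; a spring pushes it back, 4 N when fully down.
- lens_case: Loose lavender lens case with two screw-top wells, 74 x 35 mm, 18 mm tall, beside the dial. Origin: centre of the underside.
- ring_bowl: Loose white ceramic ring bowl, 76 mm across, 32 mm tall, beside the dial. Origin: centre of the underside.
- clipper: Loose steel nail clipper, 58 x 12 mm, 13 mm tall, behind the dial. Origin: centre of the underside.
- teal_mirror: Loose teal hand mirror lying flat, 240 mm long, 130 mm wide, 13 mm tall, right of the dial. Origin: on the underside near the middle; x axis from handle to glass.
- solution: Loose white bottle, 52 mm across, 140 mm tall, behind and beside the dial. Origin: centre of the underside.
- cream_jar: Loose amber jar, 64 mm across, 50 mm tall, behind and beside the dial. Origin: centre of the underside.

How it is judged:
On the way, in this order (a step that is already met when the one before it is completed fails the run):
1. the pointer points at the lavender dot (horizontal distance between pointer_aim and dot_lavender below 0.01 m), for 0.3 s.
2. the start button is pressed down (horizontal distance between pointer_aim and dot_lavender below 0.01 m and value of joint start above 0.0045 m), for 0.05 s.
At the end, for the whole second after the job is handed in: The pointer's line lands on the lavender dot (aim point within 10 mm of its centre), the start button has been pressed at least 4.5 mm and is back up (under 1.5 mm), and every loose thing is within 20 mm of where it stood (horizontal distance between pointer_aim and dot_lavender below 0.01 m and value of joint start below 0.0015 m and distance of each of lens_case, ring_bowl, clipper, teal_mirror, solution, cream_jar from where it was at the start of the episode below 0.02 m); the robot touches nothing.
It fails at once if the start button is pressed while the pointer is not on the lavender dot (not (horizontal distance between pointer_aim and dot_lavender below 0.01 m) and value of joint start above 0.003 m).
It fails at once if the pointer is pinched or forced (more than 18 N) (contact force between the fingers and pointer above 18 N).
It fails at once if a bystander is lifted, carried or knocked away (more than 20 mm) (distance of any of lens_case, ring_bowl, clipper, teal_mirror, solution, cream_jar from where it was at the start of the episode above 0.02 m).
It also fails if it takes over 54 s, if anything falls off the work surface, if the arm or the gripper's body presses on something with over 40 N, if the wrist force passes 120 N, or if a joint passes its speed limit or range.

## Working session

There is one attempt and no reset: what is moved stays moved. The work goes in short steps, Python scripts to look and compute and a tool call to move; the robot and the scene stay as the last step left them, time stands still between calls to the robot, and variables do not carry over. Pictures are saved under pics/ and viewed, at most 11 in all, crops included, and the job is handed in when it is done.

Besides the shell and the picture viewer there is one more tool, called after "Call:" as name(argument=value, ...), one argument or row to a line, values as JSON. move_arm: Moves the arm, as the interface text tells. Shifts and turns lie within -1 to 1; 1 stands for 50 mm of shift or 0.15 rad of turn. Its arguments: {"type":"object","properties":{"rows":{"type":"array"}},"required":["rows"]}

```bash
mkdir -p pics
cat > h.py <<'E'
from bench import *
import numpy as np, cv2
def ray_z(cam,px,z):
    c=get_calibration(cam); m=np.array(c["mtx"],float);R=np.array(c["R"]);t=np.array(c["t"])
    u=cv2.undistortPoints(np.array([[px]],float),m,np.array(c["dist_coeffs"],float))[0,0]
    d=R.T@np.array([u[0],u[1],1]); o=-R.T@t
    return o+d*(z-o[2])/d[2]
def find(cam,l,z):
    return [(round(r["score"],2),np.round(r["centre"],1).tolist(),np.round(ray_z(cam,r["centre"],z),4).tolist()) for r in pinpoint(cam,l)[:2]]
E
python3 - <<'E'
from h import *
for c in ["top","scene"]:
    im,d=read_camera(c); cv2.imwrite(f"pics/{c}0.png",im[:,:,::-1])
    for l,z in [("dial",0),("pointer",.018),("pointer_aim",.018),("dot_lavender",.016),("start_top",.034),("lens_case",0),("ring_bowl",0),("clipper",0),("teal_mirror",0),("solution",0),("cream_jar",0)]:
        print(c,l,find(c,l,z))
s=sense();print(s["tcp_pos"],s["tcp_rot"],s["time"])
E
```

```text
top dial [(0.61, [294.8, 248.2], [0.6036, -0.0665, 0.0])]
top pointer [(0.78, [292.0, 248.3], [0.6015, -0.0613, 0.018])]
top pointer_aim [(0.64, [287.7, 211.8], [0.6793, -0.0516, 0.018])]
top dot_lavender [(0.53, [275.9, 187.7], [0.7321, -0.0257, 0.016]), (0.43, [326.4, 230.7], [0.6393, -0.1337, 0.016])]
top start_top [(0.49, [311.8, 298.9], [0.4964, -0.1031, 0.034])]
top lens_case [(0.88, [237.1, 314.7], [0.4627, 0.0539, 0.0])]
top ring_bowl [(0.58, [291.8, 248.5], [0.603, -0.0601, 0.0]), (0.57, [378.0, 262.8], [0.5726, -0.2445, 0.0])]
top clipper [(0.67, [276.2, 185.7], [0.7406, -0.025, 0.0])]
top teal_mirror [(0.97, [480.1, 283.7], [0.528, -0.4633, 0.0])]
top solution [(0.8, [402.6, 197.7], [0.7149, -0.3008, 0.0])]
top cream_jar [(0.92, [124.9, 192.0], [0.7261, 0.3056, 0.0])]
scene dial [(0.76, [342.3, 250.3], [0.6018, -0.059, 0.0])]
scene pointer [(0.51, [340.9, 245.0], [0.6023, -0.063, 0.018])]
scene pointer_aim [(0.78, [343.7, 274.8], [0.6823, -0.0486, 0.018])]
scene dot_lavender [(0.45, [307.8, 255.2], [0.6402, -0.1306, 0.016])]
scene start_top [(0.55, [328.8, 201.6], [0.487, -0.1049, 0.034])]
scene lens_case [(0.88, [397.5, 214.5], [0.4702, 0.0607, 0.0])]
scene ring_bowl [(0.78, [263.7, 233.0], [0.578, -0.243, 0.0])]
scene clipper [(0.54, [350.5, 300.7], [0.7317, -0.0285, -0.0])]
scene teal_mirror [(0.62, [180.8, 206.4], [0.5242, -0.4596, 0.0])]
scene solution [(0.62, [222.3, 274.2], [0.706, -0.3034, 0.0])]
scene cream_jar [(0.72, [517.8, 319.4], [0.7263, 0.3048, 0.0]), (0.72, [222.7, 274.5], [0.7067, -0.3023, 0.0])]
[ 0.17318912 -0.6005048   0.23130935] [ 9.90160516e-01  1.39936241e-01 -7.52212719e-06  1.66005773e-05] 1.2
```

View pics/top0.png

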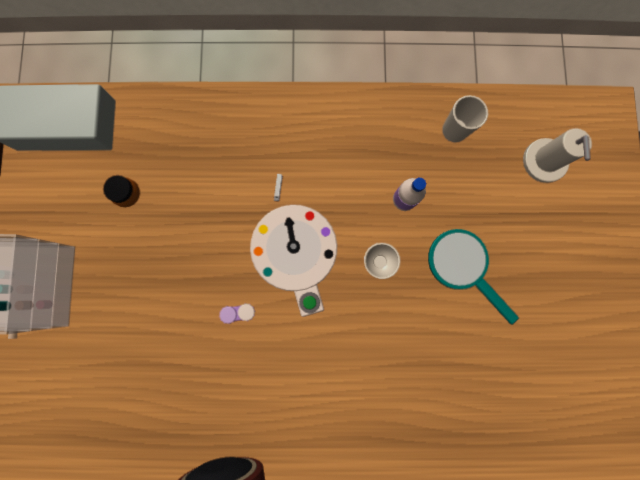

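The picture shows the dial at (293,247), with the pointer's tip up at (290,220). The purple/lavender dot is at (326,232), the button at (310,302), the case at (237,314) and the bowl at (382,261). Next I'll refine these positions and work out where the wrist camera sits.

Run:
```python
from h import *
from scipy.optimize import least_squares
c=get_calibration("wrist");R=np.array(c["R"]);t=np.array(c["t"]);s=sense()
print("wrist cam",-R.T@t,"fwd",R[2],"tcp",s["tcp_pos"])
im=cv2.imread("pics/top0.png");hsv=cv2.cvtColor(im,cv2.COLOR_BGR2HSV).astype(int)
seeds=[(310,216),(326,232),(328,254),(264,229),(258,251),(268,272)]
rel=[-.75,-1.4,-2.05,.75,1.4,2.05]
P=[]
for u,v in seeds:
    yy,xx=np.mgrid[v-8:v+9,u-8:u+9]; h=hsv[v-8:v+9,u-8:u+9]
    w=((h[...,1]>90)|(h[...,2]<100))&(np.hypot(xx-u,yy-v)<7.5)
    px=(xx[w].mean(),yy[w].mean()); p=ray_z("top",px,.0175); P.append(p[:2]); print(px,w.sum(),p,h[8,8])
P=np.array(P);rel=np.array(rel)
f=lambda q:(P-np.c_[q[0]+.075*np.cos(rel+q[2]),q[1]+.075*np.sin(rel+q[2])]).ravel()
r=least_squares(f,[.602,-.062,.34]);print(r.x,r.fun*1000)
```

```text
wrist cam [ 0.25490363 -0.57679873  0.37379062] fwd [-0.31413815 -0.089465   -0.94515249] tcp [ 0.17318912 -0.6005048   0.23130935]
(np.float64(309.17105263157896), np.float64(215.47368421052633)) 76 [ 0.67164781 -0.09718122  0.0175    ] [  1 237 195]
(np.float64(325.58181818181816), np.float64(231.27272727272728)) 55 [ 0.63787526 -0.13194327  0.0175    ] [138 140 177]
(np.float64(328.2857142857143), np.float64(253.5)) 56 [ 0.59075341 -0.13754129  0.0175    ] [ 0  0 18]
(np.float64(262.6875), np.float64(228.7625)) 80 [0.64290267 0.00089419 0.0175    ] [ 23 255 221]
(np.float64(257.7125), np.float64(250.7875)) 80 [0.59615031 0.01057691 0.0175    ] [ 13 255 221]
(np.float64(267.2857142857143), np.float64(271.5)) 56 [ 0.55277457 -0.01014012  0.0175    ] [ 87 253 104]
[ 0.60478926 -0.06401605  0.28784751] [-0.2735566   0.27552298 -0.11893936 -0.67819006  0.22843881  0.10580466
  0.00775126  0.31179935  0.11985332  0.10615819  0.03645258 -0.12109512]
```

Call:
move_arm(
  rows=[
    [[0.6, -0.43, 0], 0, 0],
    [[0.6, -0.43, 0], 0, 0],
    [[0.6, -0.43, 0], 0, 0],
    [[0.6, -0.43, 0], 0, 0],
    [[0.6, -0.43, 0], 0, 0],
    [[0.6, -0.43, 0], 0, 0],
    [[0.6, -0.43, 0], 0, 0],
    [[0.6, -0.43, 0], 0, 0],
  ],
)

```text
time: 2.0
tcp_pos: [0.3569, -0.3675, 0.2315]
tcp_rot: [0.99, 0.14, 0.0, 0.0]
wrist_force: [0.9, -0.0, -0.1]
finger_gap: -0.0001
gripper_force: 0.0
```

Call:
move_arm(
  rows=[
    [[0.6, -0.43, 0], 0, 0],
    [[0.6, -0.43, 0], 0, 0],
    [[0.6, -0.43, 0], 0, 0],
    [[0.6, -0.43, 0], 0, 0],
    [[0.6, -0.43, 0], 0, 0],
    [[0.6, -0.43, 0], 0, 0],
    [[0.6, -0.43, 0], 0, 0],
    [[0.6, -0.43, 0], 0, 0],
  ],
)

```text
time: 2.8
tcp_pos: [0.5399, -0.1356, 0.2315]
tcp_rot: [0.99, 0.14, 0.0, 0.0]
wrist_force: [-0.2, -0.1, 0.2]
finger_gap: 0.0
gripper_force: 0.0
```

Call:
move_arm(
  rows=[
    [[0.6, -0.43, 0], 0, 0],
    [[0.6, -0.43, 0.3], 0, 0],
    [[0.6, -0.43, 0.5], 0, 0],
    [[0.6, -0.43, 0.5], 0, 0],
    [[0, 0, 0.5], 0.67, 0],
    [[0, 0, 0], 0, 0],
  ],
)

```text
time: 3.4
tcp_pos: [0.6279, -0.0197, 0.1363]
tcp_rot: [0.996, 0.091, -0.004, -0.001]
wrist_force: [-0.0, 0.2, -0.5]
finger_gap: 0.0003
gripper_force: 0.0
```

Run:
```python
from h import *
s=sense();print(s["tcp_pos"],s["tcp_rot"],s["time"],s["finger_gap"],s["wrist_force"])
im,d=read_camera("wrist"); cv2.imwrite("pics/w1.png",im[:,:,::-1])
for l,z in [("pointer",.018),("pointer_aim",.018),("dot_lavender",.016),("start_top",.034)]: print(l,find("wrist",l,z))
```

```text
[ 0.62792548 -0.01969975  0.13628245] [ 9.95849164e-01  9.09108195e-02 -4.32142162e-03 -9.94896632e-04] 3.4 0.0003475332194193433 [-0.03371069  0.23496484 -0.52816653]
pointer [(0.65, [362.6, 265.7], [0.6053, -0.0628, 0.018])]
pointer_aim []
dot_lavender [(0.82, [458.9, 240.5], [0.6402, -0.1348, 0.016])]
start_top []
```

View pics/w1.png

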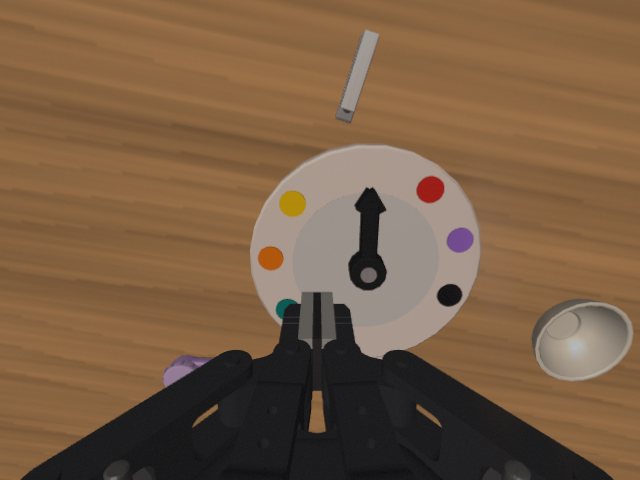

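The wrist view shows the hub at (367,270), the pointer tip at (370,187) and the lavender dot at (460,240). The closed fingertip spans columns 300–334.

Run:
```python
from h import *
s=sense();print(s["tcp_pos"],s["tcp_rot"],s["time"])
print("tip",ray_z("wrist",(370,187),.035),"fing",ray_z("wrist",(301,292),s["tcp_pos"][2]),ray_z("wrist",(333,292),s["tcp_pos"][2]))
im=cv2.imread("pics/w1.png");g=im.max(2)
for row in (215,225,235):
    c=np.where(g[row,340:400]<70)[0]+340; a=ray_z("wrist",(c.min()-.5,row),.035);b=ray_z("wrist",(c.max()+.5,row),.035);m=(a+b)/2-[.6048,-.064,0]; print(c.min(),c.max(),m,np.linalg.norm(b-a),np.arctan2(m[1],m[0]))
```

```text
[ 0.63154853 -0.02193823  0.14374309] [9.95941083e-01 8.99891534e-02 1.76020425e-03 4.62488609e-04] 3.65
tip [ 0.67285137 -0.05230577  0.035     ] fing [ 0.63969782 -0.01300054  0.14374309] [ 0.64222656 -0.02694125  0.14374309]
361 378 [0.04803101 0.0074218  0.035     ] 0.013024556251369786 0.15330845712892116
360 378 [0.04058043 0.00607343 0.035     ] 0.013878131544633554 0.14856138571233377
360 377 [0.03298756 0.00470007 0.035     ] 0.013272883579156116 0.14152744104048864
```

Call:
move_arm(
  rows=[
    [[0.24, 0.04, 0], 0, 0],
    [[0, 0, 0.5], 0, 0],
    [[0, 0, 0.5], 0, 0],
    [[0, 0, 0.5], 0, 0],
    [[0, 0, 0.4], 0, 0],
    [[0, 0, 0.2], 0, 0],
    [[0, 0, 0.2], 0, 0],
    [[0, 0, 0], 0, 0],
  ],
)

```text
time: 4.45
tcp_pos: [0.6425, -0.0211, 0.0261]
tcp_rot: [0.996, 0.09, -0.0, -0.0]
wrist_force: [-0.9, 0.1, 0.1]
finger_gap: -0.0002
gripper_force: 0.0
```

Call:
move_arm(
  rows=[
    [[0, 0, 0], 0, 0],
    [[0, 0, 0], 0, 0],
  ],
)

```text
time: 4.65
tcp_pos: [0.6438, -0.0211, 0.0278]
tcp_rot: [0.996, 0.09, 0.001, 0.0]
wrist_force: [0.3, 0.1, -0.7]
finger_gap: -0.0001
gripper_force: 0.0
```

Call:
move_arm(
  rows=[
    [[0, 0.1, 0], 0, 0],
    [[0, 0.1, 0], 0, 0],
    [[0, 0.1, 0], 0, 0],
    [[0, 0.08, 0], 0, 0],
    [[0, 0.06, 0], 0, 0],
    [[0.017, 0.068, 0], 0.5, 0],
    [[0.017, 0.068, 0], 0.5, 0],
    [[0.017, 0.068, 0], 0.5, 0],
  ],
)

```text
time: 5.45
tcp_pos: [0.6509, -0.0526, 0.027]
tcp_rot: [1.0, -0.024, 0.001, -0.0]
wrist_force: [1.2, 0.7, 3.0]
finger_gap: 0.0001
gripper_force: 1.6
```

Call:
move_arm(
  rows=[
    [[0.017, 0.068, 0], 0.5, 0],
    [[0.017, 0.068, 0], 0.5, 0],
    [[0.017, 0.068, 0], 0.5, 0],
    [[0.017, 0.068, 0], 0.5, 0],
    [[0.017, 0.068, 0], 0.5, 0],
    [[0, 0, 0], 0, 0],
    [[0, 0, 0], 0, 0],
  ],
)

```text
time: 6.15
tcp_pos: [0.6514, -0.0703, 0.0268]
tcp_rot: [0.978, -0.208, 0.0, 0.0]
wrist_force: [0.9, -0.2, 3.5]
finger_gap: 0.0
gripper_force: 1.9
```

```bash
cat >> h.py <<'E'
def look(n):
    s=sense();q=s["tcp_rot"];p=np.array(s["tcp_pos"]);y=2*np.arctan2(q[1],q[0])
    d=p[:2]-[.6048,-.064]; print("tcp",p,"yaw",y,"in tool frame",d@[np.cos(y),np.sin(y)],d@[np.sin(y),-np.cos(y)],s["time"],s["wrist_force"])
    for c in ("top","scene","wrist"):
        im,_=read_camera(c); cv2.imwrite(f"pics/{c}{n}.png",im[:,:,::-1])
        for l,z in (("pointer_aim",.018),("dot_lavender",.016)):
            f=find(c,l,z); print(c,l,f,[round(float(np.arctan2(r[2][1]+.064,r[2][0]-.6048)),3) for r in f])
E
python3 -c "
from h import *
look(2)"
```

```text
tcp [ 0.65144095 -0.07025534  0.02678599] yaw -0.41818530180901525 in tool frame 0.04516209130977741 -0.013224717326756176 6.15 [ 0.90338819 -0.18860749  3.5069764 ]
top pointer_aim [(0.32, [292.0, 247.4], [0.6034, -0.0613, 0.018])] [2.049]
top dot_lavender [(0.42, [325.0, 233.2], [0.634, -0.1308, 0.016])] [-1.159]
scene pointer_aim [(0.65, [315.8, 263.8], [0.6624, -0.11, 0.018])] [-0.674]
scene dot_lavender [(0.41, [305.5, 254.6], [0.6393, -0.1358, 0.016])] [-1.123]
wrist pointer_aim [] []
wrist dot_lavender [(0.58, [443.4, 273.0], [0.6401, -0.1288, 0.016])] [-1.072]
```

View pics/wrist2.png

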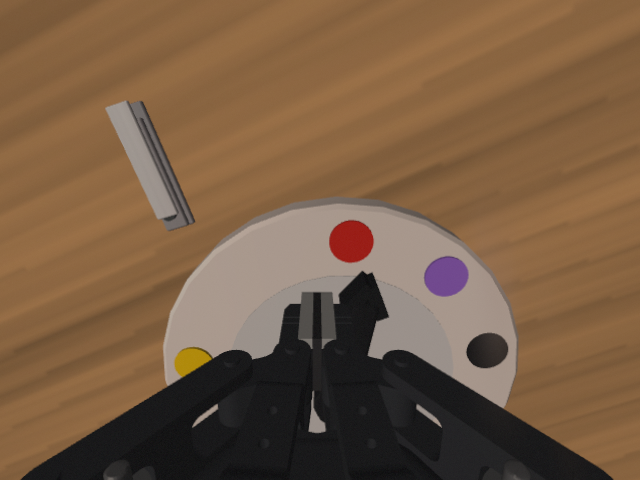

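```bash
python3 -c "
from h import *
for px in ((366,272),(368,274)):
  for z in (.027,.035):
    p=ray_z('wrist',px,z);print(p,np.arctan2(p[1]+.064,p[0]-.6048),np.hypot(p[1]+.064,p[0]-.6048))"
```

```text
[ 0.66050725 -0.09669355  0.027     ] -0.5307175877672016 0.06459230473655962
[ 0.66436193 -0.09710763  0.035     ] -0.5073251798283507 0.06814498469763741
[ 0.65927059 -0.09713581  0.027     ] -0.5465182074031663 0.06375756431416978
[ 0.66319489 -0.097525    0.035     ] -0.5211639587553929 0.06733415710739564
```

Call:
move_arm(
  rows=[
    [[0.017, 0.068, 0], 0.5, 0],
    [[0.017, 0.068, 0], 0.5, 0],
    [[0.017, 0.068, 0], 0.5, 0],
    [[0.017, 0.068, 0], 0.5, 0],
    [[0.017, 0.068, 0], 0.5, 0],
    [[0, 0, 0], 0, 0],
    [[0, 0, 0], 0, 0],
  ],
)

```text
time: 7.3
tcp_pos: [0.6458, -0.0862, 0.0266]
tcp_rot: [0.922, -0.386, 0.0, -0.0]
wrist_force: [0.6, -0.0, 5.6]
finger_gap: -0.0001
gripper_force: 2.6
```

```bash
python3 -c "
from h import *
look(3)
a=cv2.imread('pics/wrist3.png')[180:420,200:560];b=cv2.imread('pics/scene3.png')[190:310,270:450]
cv2.imwrite('pics/c3.png',np.hstack([a,cv2.resize(b,None,fx=2,fy=2)]))"
```

```text
tcp [ 0.64584194 -0.08618596  0.02657605] yaw -0.7930358214243418 in tool frame 0.04460574289182308 -0.01367427222175742 7.3 [ 0.59977703 -0.02337067  5.61967005]
top pointer_aim [] []
top dot_lavender [] []
scene pointer_aim [(0.64, [310.9, 258.6], [0.6501, -0.1224, 0.018])] [-0.911]
scene dot_lavender [(0.46, [308.0, 256.4], [0.6435, -0.1297, 0.016])] [-1.038]
wrist pointer_aim [] []
wrist dot_lavender [(0.85, [395.2, 251.8], [0.6377, -0.1279, 0.016])] [-1.095]
```

View pics/c3.png

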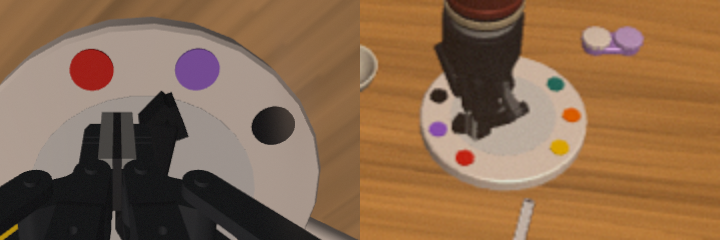

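The crop shows the pointer tip just left of the purple dot's direction. I estimate its yaw at about -0.91, against a target of -1.11.

Call:
move_arm(
  rows=[
    [[0.017, 0.068, 0], 0.5, 0],
    [[0.017, 0.068, 0], 0.5, 0],
    [[0.01, 0.04, 0], 0.3, 0],
    [[0, 0, 0], 0, 0],
    [[0, 0, 0], 0, 0],
    [[0, 0, 0], 0, 0],
  ],
)

```text
time: 8.35
tcp_pos: [0.6407, -0.0936, 0.0266]
tcp_rot: [0.88, -0.474, 0.0, -0.0]
wrist_force: [1.4, -0.6, 4.7]
finger_gap: -0.0
gripper_force: 2.6
```

```bash
python3 -c "
from h import *
look(4)"
```

```text
tcp [ 0.64066538 -0.09357915  0.02657151] yaw -0.987969471319515 in tool frame 0.04443574330307931 -0.013664407846940004 8.35 [ 1.41703815 -0.56175443  4.6591021 ]
top pointer_aim [(0.18, [237.5, 314.1], [0.4648, 0.05, 0.018])] [2.458]
top dot_lavender [] []
scene pointer_aim [(0.74, [224.2, 273.7], [0.7168, -0.2935, 0.018]), (0.39, [308.9, 251.5], [0.6313, -0.1296, 0.018])] [-1.117, -1.187]
scene dot_lavender [(0.37, [306.2, 254.5], [0.6388, -0.1344, 0.016])] [-1.121]
wrist pointer_aim [] []
wrist dot_lavender [(0.73, [368.0, 241.2], [0.6379, -0.1301, 0.016])] [-1.107]
```

Call:
move_arm(
  rows=[
    [[0, -0.1, 0], 0, 0],
    [[0, -0.15, 0], 0, 0],
    [[0, -0.15, 0], 0, 0],
    [[0, 0, -0.4], 0, 0],
    [[0, 0, -0.6], 0, 0],
    [[0, 0, -0.6], 0, 0],
    [[0, 0, -0.6], 0, 0],
    [[0, 0, 0], 0, 0],
  ],
)

```text
time: 9.6
tcp_pos: [0.6596, -0.083, 0.1409]
tcp_rot: [0.88, -0.474, 0.004, -0.001]
wrist_force: [0.5, 0.0, 0.5]
finger_gap: -0.0002
gripper_force: 0.0
```

Call:
move_arm(
  rows=[
    [[-0.317, 0.594, 0], 0, 0],
    [[-0.317, 0.594, 0], 0, 0],
    [[-0.317, 0.594, 0], 0, 0],
    [[-0.317, 0.594, 0], 0, 0],
    [[-0.317, 0.594, 0], 0, 0],
    [[0, 0, 0], 0, 0],
    [[0, 0, 0], 0, 0],
    [[0, 0, 0], 0, 0],
  ],
)

```text
time: 10.4
tcp_pos: [0.4899, -0.0979, 0.1358]
tcp_rot: [0.88, -0.475, -0.0, -0.0]
wrist_force: [-0.3, -0.2, 1.1]
finger_gap: -0.0002
gripper_force: 0.0
```

```bash
python3 -c "
from h import *
look(5)
for c in ('top','scene','wrist'): print(c,find(c,'start_top',.034))
a=cv2.imread('pics/top5.png')[190:320,230:350];b=cv2.imread('pics/wrist5.png')
cv2.imwrite('pics/c5.png',np.hstack([cv2.resize(a,(360,390),interpolation=cv2.INTER_CUBIC),cv2.resize(b,(440,390))]))"
```

```text
tcp [ 0.4898951  -0.09790408  0.13582585] yaw -0.9891816403515146 in tool frame -0.03479628898235847 0.11463787364002914 10.4 [-0.31659972 -0.18943599  1.0621744 ]
top pointer_aim [(0.68, [321.4, 221.2], [0.6593, -0.1231, 0.018])] [-0.826]
top dot_lavender [(0.51, [325.0, 233.8], [0.6327, -0.1308, 0.016]), (0.41, [127.4, 192.0], [0.7223, 0.2931, 0.016])] [-1.175, 1.253]
scene pointer_aim [(0.6, [310.3, 257.1], [0.6462, -0.1243, 0.018])] [-0.969]
scene dot_lavender [(0.38, [307.8, 253.2], [0.6347, -0.1315, 0.016])] [-1.154]
wrist pointer_aim [] []
wrist dot_lavender [(0.58, [154.3, 75.5], [0.6392, -0.1272, 0.016])] [-1.072]
top [(0.22, [292.0, 245.3], [0.606, -0.062, 0.034])]
scene [(0.51, [332.4, 204.9], [0.4967, -0.0952, 0.034])]
wrist [(0.81, [315.5, 240.2], [0.489, -0.0941, 0.034])]
```

View pics/c5.png

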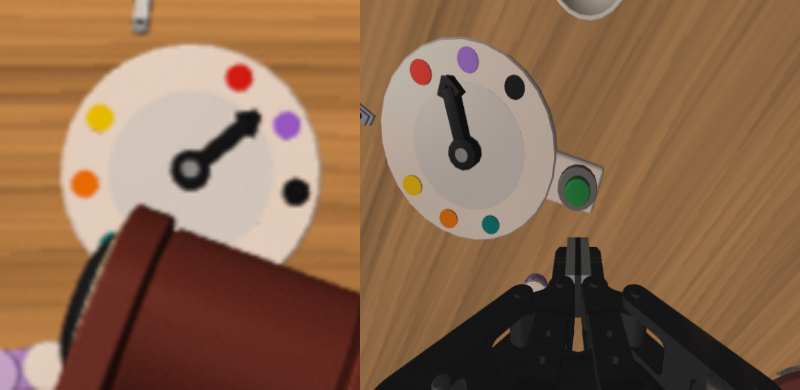

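The pointer stopped short: in the top crop its tip is near (258,112), while the purple dot is at (287,125). I'll measure the remaining angle accurately.

```bash
cat >> h.py <<'E'
def pyaw(n,cam="top"):
    # dark pixels within the pointer's annulus on the dial -> principal direction at z=.035
    g=cv2.imread(f"pics/{cam}{n}.png").max(2); v,u=np.where(g<75)
    P=np.array([ray_z(cam,(a,b),.035)[:2] for a,b in zip(u,v) if True]) if len(u)<30000 else None
    d=P-[.6048,-.064]; r=np.hypot(*d.T); a=np.arctan2(d[:,1],d[:,0])
    k=(r>.02)&(r<.06)&(np.abs(a+1)<.6); print(cam,"pointer yaw",np.arctan2(d[k,1].mean(),d[k,0].mean()),k.sum(),"hub",P[r<.02].mean(0))
E
python3 -c "
from h import *
pyaw(5);pyaw(5,'scene')
pyaw(5,'wrist')"
```

```text
Traceback (most recent call last):
  File "h.py", line 20, in pyaw
    P=np.array([ray_z(cam,(a,b),.035)[:2] for a,b in zip(u,v) if True]) if len(u)<30000 else None
                ~~~~~^^^^^^^^^^^^^^^^
  File "h.py", line 4, in ray_z
    c=get_calibration(cam); m=np.array(c["mtx"],float);R=np.array(c["R"]);t=np.array(c["t"])
ValueError: time passes only in moves, steps and waits
```

```bash
python3 - <<'E'
s=open('h.py').read(); i=s.index("def pyaw"); s=s[:i]+'''def pyaw(n,cam="top",lo=-1.6,hi=-.4):
    g=cv2.imread(f"pics/{cam}{n}.png").max(2); v,u=np.where(g<75)
    c=get_calibration(cam); R=np.array(c["R"]);t=np.array(c["t"])
    q=cv2.undistortPoints(np.c_[u,v].astype(float)[:,None],np.array(c["mtx"],float),np.array(c["dist_coeffs"],float))[:,0]
    D=np.c_[q,np.ones(len(q))]@R; o=-R.T@t; P=(o+D*((.035-o[2])/D[:,2])[:,None])[:,:2]
    d=P-[.6048,-.064]; r=np.hypot(*d.T); a=np.arctan2(d[:,1],d[:,0])
    k=(r>.02)&(r<.06)&(a>lo)&(a<hi); print(cam,"pointer yaw",np.arctan2(d[k,1].mean(),d[k,0].mean()),k.sum(),"hub",P[r<.02].mean(0))
'''
open('h.py','w').write(s)
E
python3 -c "
from h import *
for c in ('top','scene','wrist'): pyaw(5,c)"
```

```text
top pointer yaw -0.8952241061479084 108 hub [ 0.60532861 -0.06684784]
scene pointer yaw -0.7176213486144607 127 hub [ 0.61112899 -0.06316783]
wrist pointer yaw -0.9263366987879429 1836 hub [ 0.60466502 -0.06769646]
```

```bash
python3 -c "
from h import *
a=cv2.imread('pics/wrist4.png')[180:420,200:560];b=cv2.imread('pics/scene4.png')[190:310,270:450]
c=cv2.imread('pics/scene5.png')[190:310,270:450]
cv2.imwrite('pics/c4.png',np.vstack([np.hstack([a,a*0]),np.hstack([cv2.resize(x,None,fx=2,fy=2) for x in (b,c)])]))"
```

```text
(no output)
```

View pics/c4.png

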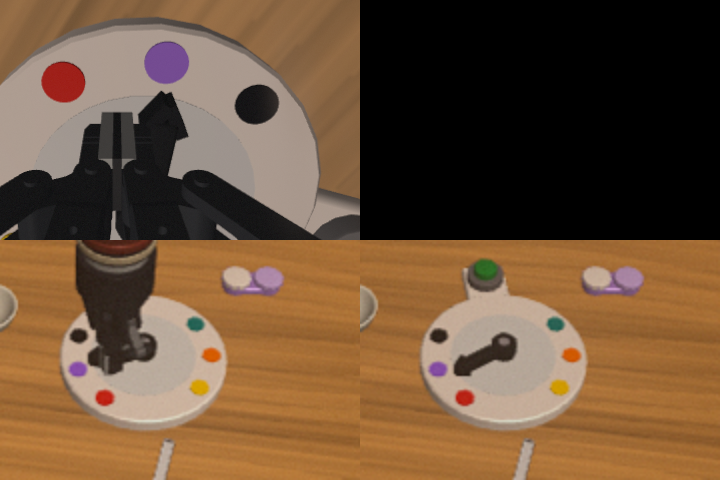

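The scene views suggest the pointer was on target and got dragged back during the retreat. An upward force of about 5 N fits the fingertip riding on the arrowhead. I'll redo the push lower and closer to the hub, so only the plain arm is touched.

Call:
move_arm(
  rows=[
    [[0.208, -0.511, 0], 0, 0],
    [[0.208, -0.511, 0], 0, 0],
    [[0.208, -0.511, 0], 0, 0],
    [[0.208, -0.511, 0], 0, 0],
    [[0.208, -0.511, 0], 0, 0],
    [[0.208, -0.511, 0], 0, 0],
    [[0, 0, 0], -1, 0],
    [[0, 0, 0], 0, 0],
  ],
)

```text
time: 11.8
tcp_pos: [0.6523, -0.0659, 0.136]
tcp_rot: [0.913, -0.407, -0.0, 0.0]
wrist_force: [-0.1, 1.0, -0.5]
finger_gap: -0.0004
gripper_force: 0.0
```

Call:
move_arm(
  rows=[
    [[0, 0, 0.5], 0, 0],
    [[0, 0, 0.5], 0, 0],
    [[0, 0, 0.5], 0, 0],
    [[0, 0, 0.4], 0, 0],
    [[0, 0, 0.2], 0, 0],
    [[0, 0, 0.17], 0, 0],
    [[0, 0, 0], 0, 0],
    [[0, 0, 0], 0, 0],
  ],
)

```text
time: 12.6
tcp_pos: [0.6525, -0.0662, 0.0238]
tcp_rot: [0.913, -0.408, 0.001, -0.0]
wrist_force: [-0.2, -0.7, 0.3]
finger_gap: -0.0
gripper_force: 0.0
```

```bash
python3 -c "
from h import *
look(6)
cv2.imwrite('pics/c6.png',cv2.imread('pics/wrist6.png')[180:420,160:560])"
```

```text
tcp [ 0.65247893 -0.06620139  0.0238333 ] yaw -0.8402804259349264 in tool frame 0.03345361269123879 -0.03404382196697639 12.6 [-0.23393979 -0.732508    0.32378766]
top pointer_aim [] []
top dot_lavender [(0.49, [327.0, 228.3], [0.6445, -0.135, 0.016])] [-1.061]
scene pointer_aim [(0.68, [311.6, 258.5], [0.6496, -0.1209, 0.018])] [-0.904]
scene dot_lavender [(0.61, [309.5, 253.5], [0.635, -0.1277, 0.016]), (0.37, [339.4, 250.5], [0.6167, -0.0647, 0.016])] [-1.128, -0.059]
wrist pointer_aim [] []
wrist dot_lavender [(0.81, [438.2, 225.3], [0.6384, -0.1288, 0.016])] [-1.092]
```

View pics/c6.png

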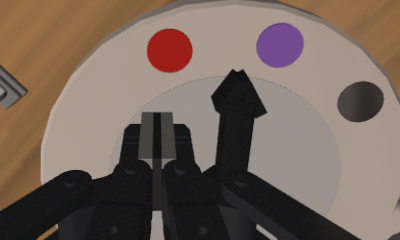

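The crop shows the finger free at (160,130), left of the pointer. The tip is at (235,70) and the purple dot at (280,45).

Call:
move_arm(
  rows=[
    [[0, 0.12, 0], 0, 0],
    [[0, 0.1, 0], 0, 0],
    [[0, 0.1, 0], 0, 0],
    [[0, 0.08, 0], 0, 0],
    [[0.018, 0.05, 0], 0.5, 0],
    [[0.018, 0.05, 0], 0.5, 0],
    [[0.018, 0.05, 0], 0.5, 0],
    [[0, 0, 0], 0, 0],
  ],
)

```text
time: 13.85
tcp_pos: [0.6326, -0.0864, 0.0229]
tcp_rot: [0.862, -0.508, 0.0, -0.0]
wrist_force: [1.8, 0.6, -1.3]
finger_gap: -0.0
gripper_force: 0.9
```

Call:
move_arm(
  rows=[
    [[0.011, 0.03, 0], 0.3, 0],
    [[0, 0, 0], 0, 0],
    [[0, 0, 0], 0, 0],
  ],
)

```text
time: 14.15
tcp_pos: [0.6317, -0.0874, 0.0229]
tcp_rot: [0.85, -0.526, 0.0, 0.0]
wrist_force: [1.2, -0.5, -1.7]
finger_gap: 0.0
gripper_force: 0.9
```

```bash
python3 -c "
from h import *
look(7)
cv2.imwrite('pics/c7.png',cv2.imread('pics/wrist7.png')[180:420,160:560])"
```

```text
tcp [ 0.63168867 -0.08739662  0.02288704] yaw -1.10796897795976 in tool frame 0.032940396002063 -0.013613699658452825 14.15 [ 1.23303146 -0.4995149  -1.74815796]
top pointer_aim [] []
top dot_lavender [] []
scene pointer_aim [(0.53, [307.9, 245.9], [0.6159, -0.1343, 0.018])] [-1.414]
scene dot_lavender [(0.38, [306.3, 256.1], [0.6432, -0.1334, 0.016]), (0.19, [308.6, 246.5], [0.6157, -0.1327, 0.016])] [-1.065, -1.413]
wrist pointer_aim [(0.46, [347.1, 218.0], [0.6392, -0.1299, 0.018])] [-1.09]
wrist dot_lavender [(0.83, [349.3, 217.6], [0.638, -0.13, 0.016])] [-1.105]
```

View pics/c7.png

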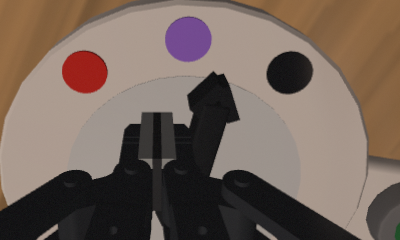

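Call:
move_arm(
  rows=[
    [[0, -0.1, 0], 0, 0],
    [[0, -0.15, 0], 0, 0],
    [[0, -0.2, 0], 0, 0],
    [[0, 0, 0], 0, 0],
    [[0, 0, 0], 0, 0],
    [[0, 0, 0], 0, 0],
  ],
)

```text
time: 15.2
tcp_pos: [0.6516, -0.0772, 0.0226]
tcp_rot: [0.85, -0.527, -0.0, 0.0]
wrist_force: [1.0, 0.1, -0.1]
finger_gap: -0.0002
gripper_force: 0.0
```

```bash
python3 -c "
from h import *
look(8)
H=np.array([.6048,-.064])
a=cv2.imread('pics/wrist6.png')[180:420,160:560]
b=cv2.imread('pics/wrist8.png')[180:420,160:560]
cv2.imwrite('pics/c8.png',np.hstack([a,b]))"
```

```text
tcp [ 0.65159688 -0.07719943  0.02262761] yaw -1.1096024934984128 in tool frame 0.032645809496883074 -0.03603364883208114 15.2 [ 0.98616083  0.08352288 -0.13606393]
top pointer_aim [] []
top dot_lavender [(0.5, [319.8, 229.5], [0.6419, -0.1198, 0.016])] [-0.984]
scene pointer_aim [(0.55, [305.6, 245.7], [0.6161, -0.1393, 0.018])] [-1.422]
scene dot_lavender [(0.46, [303.8, 256.0], [0.6437, -0.1388, 0.016])] [-1.091]
wrist pointer_aim [] []
wrist dot_lavender [(0.87, [398.2, 216.1], [0.6395, -0.13, 0.016])] [-1.087]
```

View pics/c8.png

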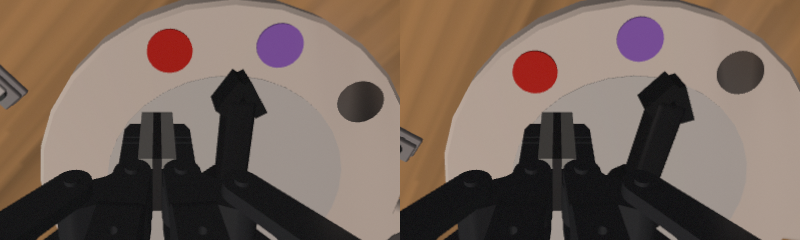

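The right half shows the pointer now past the dot: tip at full pixel (430,253), dot at (400,219). It stayed put on retreat this time. Next I'll measure the overshoot.

```bash
python3 -c "
from h import *
H=np.array([.605,-.0655])
for px in ((430,253),(428,255)):
  for z in (.035,.03):
    p=ray_z('wrist',px,z)[:2]-H;print(np.arctan2(p[1],p[0]),np.hypot(*p))
# arm edges at row 300
g=cv2.imread('pics/wrist8.png').max(2)
for row in (290,300,310,320,330):
    c=np.where(g[row,385:470]<80)[0]+385; a=ray_z('wrist',(c.min()-.5,row),.035);b=ray_z('wrist',(c.max()+.5,row),.035); m=(a+b)[:2]/2-H; print(row,c.min(),c.max(),np.arctan2(m[1],m[0]),np.hypot(*m))
"
```

```text
-1.2157860288463371 0.06397485329616104
-1.2461582096908947 0.06219025209134693
-1.2062937084993601 0.06307018285370716
-1.236477914915468 0.06123235048685536
290 404 451 -1.2637995473305224 0.04812100419419474
300 401 451 -1.2761199545212083 0.043605021372993616
310 398 437 -1.2184889006977968 0.038583064772219795
320 394 433 -1.1972777374676558 0.03374530052697779
330 391 429 -1.1755120661938634 0.028841837684883794
```

Call:
move_arm(
  rows=[
    [[0, 0, -0.4], 0, 0],
    [[0, 0, -0.6], 0, 0],
    [[0, 0, -0.6], 0, 0],
    [[0, 0, -0.6], 0, 0],
    [[-0.178, 0.514, 0], 0, 0],
    [[-0.178, 0.514, 0], 0, 0],
    [[-0.178, 0.514, 0], 0, 0],
    [[-0.178, 0.514, 0], 0, 0],
  ],
)

```text
time: 16.45
tcp_pos: [0.5428, -0.0912, 0.1328]
tcp_rot: [0.85, -0.527, 0.0, -0.0]
wrist_force: [-0.2, -0.1, -0.1]
finger_gap: 0.0003
gripper_force: 0.0
```

Call:
move_arm(
  rows=[
    [[-0.178, 0.514, 0], 0, 0],
    [[-0.178, 0.514, 0], 0, 0],
    [[0, 0, 0], 0, 0],
    [[0, 0, 0], 0, 0],
    [[0, 0, 0], 0, 0],
  ],
)

```text
time: 16.95
tcp_pos: [0.4908, -0.0982, 0.1333]
tcp_rot: [0.85, -0.527, 0.001, -0.0]
wrist_force: [1.3, 0.8, 0.7]
finger_gap: 0.0002
gripper_force: 0.0
```

```bash
python3 -c "
from h import *
look(9)
pyaw(9,'top');pyaw(9,'wrist')
a=cv2.imread('pics/top9.png')[200:290,240:350]
b=cv2.imread('pics/wrist9.png')[0:280,0:340]
cv2.imwrite('pics/c9.png',np.hstack([cv2.resize(a,(440,360),interpolation=cv2.INTER_CUBIC),cv2.resize(b,(350,360))]))"
```

```text
tcp [ 0.49079773 -0.09816723  0.13329467] yaw -1.1096281788465225 in tool frame -0.020132497017783794 0.11729706136111141 16.95 [1.31745416 0.84822142 0.74960988]
top pointer_aim [] []
top dot_lavender [(0.51, [326.1, 229.3], [0.6423, -0.1331, 0.016])] [-1.074]
scene pointer_aim [(0.74, [308.8, 248.0], [0.6215, -0.1314, 0.018])] [-1.328]
scene dot_lavender [(0.64, [307.4, 253.8], [0.6365, -0.1321, 0.016])] [-1.135]
wrist pointer_aim [] []
wrist dot_lavender [(0.64, [139.4, 94.7], [0.6387, -0.1296, 0.016])] [-1.094]
top pointer yaw -1.3497565951537267 112 hub [ 0.60440938 -0.06759711]
wrist pointer yaw -1.3715437268715396 1564 hub [ 0.603215   -0.06762443]
```

View pics/c9.png

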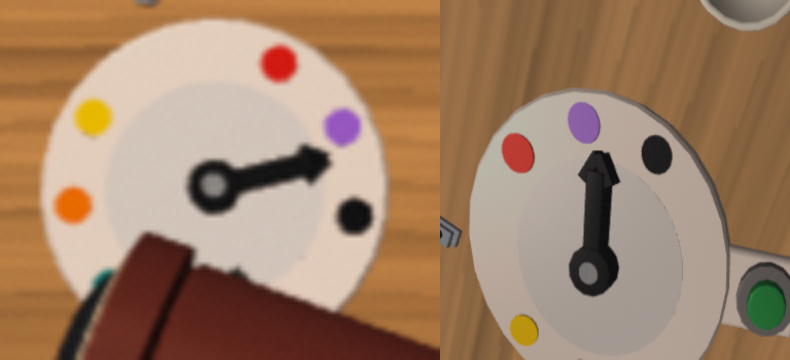

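The top crop shows the hub at (213,186), the tip at (330,160) and the dot at (343,127), so the pointer is about 0.22 rad past the dot. I'll nudge it back from the other side, again near the hub.

Call:
move_arm(
  rows=[
    [[0.365, -0.475, 0], 0, 0],
    [[0.365, -0.475, 0], 0, 0],
    [[0.365, -0.475, 0], 0, 0],
    [[0, 0, 0.5], 0, 0],
    [[0, 0, 0.6], 0, 0],
    [[0, 0, 0.6], 0, 0],
    [[0, 0, 0.3], 0, 0],
    [[0, 0, 0.2], 0, 0],
  ],
)

```text
time: 18.2
tcp_pos: [0.5773, -0.1151, 0.0212]
tcp_rot: [0.85, -0.527, -0.001, 0.0]
wrist_force: [-0.2, -1.3, 0.7]
finger_gap: -0.0001
gripper_force: 0.0
```

Call:
move_arm(
  rows=[
    [[0, 0, 0], 0, 0],
    [[0, 0, 0], 0, 0],
    [[0, -0.12, 0], 0, 0],
    [[0, -0.1, 0], 0, 0],
    [[0, -0.1, 0], 0, 0],
    [[0, -0.1, 0], 0, 0],
    [[0, -0.07, 0], 0, 0],
    [[0, 0, 0], 0, 0],
  ],
)

```text
time: 19.0
tcp_pos: [0.6005, -0.1044, 0.0229]
tcp_rot: [0.85, -0.527, 0.0, -0.0]
wrist_force: [-1.3, -0.0, 1.3]
finger_gap: 0.0001
gripper_force: 0.1
```

```bash
python3 -c "
from h import *
look(10)"
```

```text
tcp [ 0.60048975 -0.10436795  0.02289025] yaw -1.1094451764967388 in tool frame 0.03422881202311393 0.021829751478379282 19.0 [-1.28978724 -0.03602646  1.29248967]
top pointer_aim [] []
top dot_lavender [] []
scene pointer_aim [(0.74, [308.3, 250.9], [0.6298, -0.1312, 0.018])] [-1.215]
scene dot_lavender [(0.58, [308.1, 250.5], [0.6271, -0.1321, 0.016]), (0.52, [307.5, 255.2], [0.6403, -0.1313, 0.016])] [-1.254, -1.085]
wrist pointer_aim [] []
wrist dot_lavender [(0.87, [264.4, 218.8], [0.6389, -0.1304, 0.016])] [-1.096]
```

Call:
move_arm(
  rows=[
    [[0, -0.05, 0], 0, 0],
    [[0, -0.03, 0], 0, 0],
    [[0, 0, 0], 0, 0],
    [[0, 0, 0], 0, 0],
  ],
)

```text
time: 19.85
tcp_pos: [0.6036, -0.1029, 0.0228]
tcp_rot: [0.85, -0.527, 0.0, 0.0]
wrist_force: [-1.2, -2.2, 0.3]
finger_gap: 0.0002
gripper_force: 0.8
```

Call:
move_arm(
  rows=[
    [[0, 0.1, 0], 0, 0],
    [[0, 0.2, 0], 0, 0],
    [[0, 0.25, 0], 0, 0],
    [[0, 0, -0.4], 0, 0],
    [[0, 0, -0.6], 0, 0],
    [[0, 0, -0.6], 0, 0],
    [[0, 0, -0.6], 0, 0],
  ],
)

```text
time: 20.55
tcp_pos: [0.5778, -0.1152, 0.1336]
tcp_rot: [0.85, -0.527, -0.0, -0.0]
wrist_force: [0.3, -1.0, 0.5]
finger_gap: 0.0001
gripper_force: 0.0
```

Call:
move_arm(
  rows=[
    [[-0.365, 0.475, 0], 0, 0],
    [[-0.365, 0.475, 0], 0, 0],
    [[-0.365, 0.475, 0], 0, 0],
    [[0, 0, 0], 0, 0],
    [[0, 0, 0], 0, 0],
    [[0, 0, 0], 0, 0],
  ],
)

```text
time: 21.15
tcp_pos: [0.4913, -0.098, 0.1332]
tcp_rot: [0.85, -0.527, 0.001, -0.0]
wrist_force: [-0.2, -0.2, 0.1]
finger_gap: 0.0001
gripper_force: 0.0
```

```bash
python3 -c "
from h import *
look(11)
pyaw(11,'top');pyaw(11,'wrist')
for c in ('scene','wrist'): print(find(c,'start_top',.034))
a=cv2.imread('pics/top11.png')[200:290,240:350]
b=cv2.imread('pics/wrist11.png')
cv2.imwrite('pics/c11.png',np.hstack([cv2.resize(a,(360,300),interpolation=cv2.INTER_CUBIC),cv2.resize(b,(400,300))]))"
```

```text
tcp [ 0.49133599 -0.09799057  0.13323968] yaw -1.1100085911250466 in tool frame -0.020006760799667695 0.11674403368023943 21.15 [-0.248998   -0.20123385  0.05999982]
top pointer_aim [(0.7, [324.9, 232.1], [0.636, -0.1305, 0.018])] [-1.132]
top dot_lavender [(0.64, [294.5, 248.8], [0.6007, -0.0665, 0.016]), (0.6, [324.0, 227.8], [0.6455, -0.1287, 0.016])] [-2.594, -1.009]
scene pointer_aim [(0.78, [312.1, 252.8], [0.6338, -0.1222, 0.018])] [-1.109]
scene dot_lavender [(0.54, [223.8, 275.5], [0.72, -0.2937, 0.016]), (0.4, [308.1, 256.1], [0.6426, -0.1296, 0.016])] [-1.106, -1.048]
wrist pointer_aim [] []
wrist dot_lavender [(0.96, [140.5, 94.4], [0.639, -0.1297, 0.016])] [-1.091]
top pointer yaw -1.1206932343670803 110 hub [ 0.60497962 -0.06711326]
wrist pointer yaw -1.1516114080752526 1769 hub [ 0.60388612 -0.0678282 ]
[(0.41, [332.0, 203.6], [0.4925, -0.0966, 0.034])]
[(0.59, [317.9, 239.9], [0.4899, -0.0957, 0.034])]
```

View pics/c11.png

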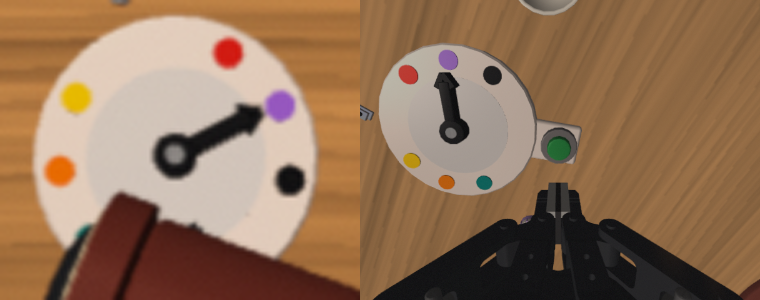

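The top crop shows the pointer lined up with the purple dot: tip at (265,113), dot at (281,106). Now I'll press the button.

Call:
move_arm(
  rows=[
    [[-0.03, 0.02, 0.5], 0, 0],
    [[0, 0, 0.6], 0, 0],
    [[0, 0, 0.5], 0, 0],
    [[0, 0, 0.3], 0, 0],
    [[0, 0, 0], 0, 0],
    [[0, 0, 0], 0, 0],
    [[0, 0, 0], 0, 0],
  ],
)

```text
time: 22.4
tcp_pos: [0.4903, -0.0971, 0.0392]
tcp_rot: [0.85, -0.527, 0.001, -0.0]
wrist_force: [0.3, 0.2, 0.3]
finger_gap: 0.0002
gripper_force: 0.0
```

Call:
move_arm(
  rows=[
    [[0, 0, 0.05], 0, 0],
    [[0, 0, 0.05], 0, 0],
    [[0, 0, 0.05], 0, 0],
    [[0, 0, 0], 0, 0],
    [[0, 0, 0], 0, 0],
  ],
)

```text
time: 22.9
tcp_pos: [0.4899, -0.0969, 0.0309]
tcp_rot: [0.85, -0.527, 0.001, -0.0]
wrist_force: [2.0, -1.3, 2.2]
finger_gap: -0.0002
gripper_force: 1.2
```

Call:
move_arm(
  rows=[
    [[0, 0, 0.04], 0, 0],
    [[0, 0, 0.03], 0, 0],
    [[0, 0, 0.03], 0, 0],
    [[0, 0, 0], 0, 0],
    [[0, 0, 0], 0, 0],
  ],
)

```text
time: 23.4
tcp_pos: [0.49, -0.097, 0.0278]
tcp_rot: [0.85, -0.527, 0.0, 0.0]
wrist_force: [-4.9, 0.8, 17.5]
finger_gap: 0.0001
gripper_force: 8.8
```

The button has bottomed out, with 17.5 N against a 4 N spring. Releasing now.

Call:
move_arm(
  rows=[
    [[0, 0, 0], 0, 0],
    [[0, 0, -0.2], 0, 0],
    [[0, 0, -0.5], 0, 0],
    [[0, 0, -0.6], 0, 0],
    [[0, 0, -0.6], 0, 0],
    [[0, 0, 0], 0, 0],
    [[0, 0, 0], 0, 0],
  ],
)

```text
time: 24.1
tcp_pos: [0.489, -0.0966, 0.1202]
tcp_rot: [0.85, -0.527, -0.0, 0.0]
wrist_force: [0.2, 0.1, -0.6]
finger_gap: -0.0001
gripper_force: 0.0
```

```bash
python3 -c "
from h import *
look(12); pyaw(12,'top')
for l in ('lens_case','ring_bowl','clipper','teal_mirror','solution'): print(l,find('top',l,0))
p=ray_z('wrist',(318,240),.034);_,d=read_camera('wrist');c=get_calibration('wrist')
for l in masks_of('wrist','start_top')[:1]:
  u,v=map(int,l['centre']);z=d[v,u];R=np.array(c['R']);t=np.array(c['t']);print('btn',R.T@(np.linalg.inv(c['mtx'])@[u*z,v*z,z]-t))
print(job_done())"
```

```text
tcp [ 0.48902199 -0.09662446  0.12023815] yaw -1.1096448629186226 in tool frame -0.022302316480488558 0.11820113846548733 24.1 [ 0.23086433  0.07483937 -0.59400084]
top pointer_aim [(0.6, [324.6, 231.2], [0.638, -0.1299, 0.018])] [-1.104]
top dot_lavender [(0.57, [293.6, 247.6], [0.6032, -0.0646, 0.016]), (0.45, [327.0, 230.8], [0.6391, -0.135, 0.016])] [-2.783, -1.121]
scene pointer_aim [(0.82, [309.3, 250.9], [0.6295, -0.129, 0.018]), (0.73, [306.0, 253.8], [0.6386, -0.1348, 0.018])] [-1.208, -1.125]
scene dot_lavender [(0.37, [308.2, 257.4], [0.6461, -0.1288, 0.016]), (0.36, [333.6, 204.3], [0.4758, -0.0941, 0.016])] [-1.003, -2.912]
wrist pointer_aim [(0.72, [125.6, 86.9], [0.6397, -0.1312, 0.018]), (0.71, [154.0, 201.4], [0.6014, -0.0687, 0.018])] [-1.092, -2.197]
wrist dot_lavender [(0.59, [125.3, 88.8], [0.6408, -0.1297, 0.016])] [-1.07]
top pointer yaw -1.1206932343670803 110 hub [ 0.60497962 -0.06711326]
lens_case [(0.83, [235.2, 313.5], [0.4652, 0.0579, 0.0])]
ring_bowl [(0.88, [379.8, 260.5], [0.5776, -0.2485, 0.0])]
clipper [(0.51, [279.2, 190.7], [0.7294, -0.0317, 0.0])]
teal_mirror [(0.55, [483.1, 285.6], [0.5239, -0.4697, 0.0]), (0.25, [376.8, 261.3], [0.5758, -0.242, 0.0])]
solution [(0.57, [399.4, 197.9], [0.7144, -0.2938, 0.0])]
btn [ 0.49239912 -0.09702356  0.03434911]
the job is handed in; nothing more can be done
None
```

The job is handed in: the pointer lines up with the lavender dot (within about 0.01 rad in the top camera), the start button was pressed fully and is back up at 34 mm, and the other items I checked show no real movement; I didn't re-check the cream jar.

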